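# Hold the hidden bolt head behind a pump bracket while the nut is run tight

## Task

The blue nut runner on the front of the vacuum pump's bracket is turning the nut, but the bolt just spins round with it. Slide the clear guard by its orange handle all the way to its stop so that the gap behind the bracket is open, then reach down into the gap, grip the bolt head from both sides and keep it from turning until the nut has run up fully tight. Finish while still holding the head still with the guard open, and leave the other things on the bench where they are.

Things in the scene. Friction and masses are not known exactly. Their poses are not given: they have to be found in the camera images.
- pump: Pump assembly fixed to the bench, at varying place and yaw. Origin on the bench in the mid-plane of the upright steel bracket; z up, x from the bracket to the white casing (away from the robot), y along the bracket. Bracket: 8 mm thick, 300 mm long (y -140 to 160 mm), top edge 138 mm above the bench. Base plate 370 x 330 mm, 12 mm thick, x -170 to 200 mm
- gap (a point): Middle of the gap between bracket and white casing, level with their tops (138 mm above the bench) and straight above the bolt, 32 mm along the pump's x and -60 mm along its y. The gap is 56 mm wide along x, runs the whole length of the bracket and is open above once the guard is slid away. The casing is 110 mm deep, as long and as high as the bracket
- gauges (a point): Top of the nearer of two round black gauges on the casing's far edge: pump's x 151 mm, y -55 mm, 198 mm above the bench. Both stand within x 144 to 158 mm, y -132 to -33 mm
- runner (a point): Top of the blue nut runner, which lies level on the robot's side of the bracket in line with the bolt: 42 mm in diameter, axis 100 mm above the bench at pump's y -60 mm, from x -150 to -55 mm, then a turning steel socket on the nut
- guard (a joint): Slide of the clear guard along the pump's +y (m): 0 fully over the bolt, 0.14 fully open at its stop. It starts at 0 to 0.03, needs about 2 N to move, and stays where it is left
- guard_handle (a point): Mid-grip of the guard's upright orange handle: 12 mm thick along the pump's y (pinch it there), 36 mm along x, 34 mm tall; 163 mm above the bench, 19 mm above the guard panel's upper face, 15 mm below the handle's top. Moves with the guard. The clear panel is 74 mm along x, reaches 110 mm to -y and 10 mm to +y of this point, and is centred over the bolt at guard 0
- bolt_head: Brass-yellow hex bolt head in the gap, origin at its centre: 24 mm across flats, 27.7 mm across corners, 16 mm thick along its x, the level bolt axis (pump's x). Centre stays at pump's x 30, y -60 mm, 100 mm above the bench, 26 mm from the bracket's face, 30 mm from the casing; free on both sides along y. Turns about x at 0.4 rad/s until held; jaws closing along y easily turn it on to its flats
- nut (a joint): Angle turned by the nut and socket about the pump's x (rad): driven at about 0.4 rad/s free, about 0.27 rad/s while the head is held, stalled once the nut is tight and the head held
- bolt (a joint): How far the nut has run up the bolt (turn of nut relative to bolt, rad): 0 loose at the start, 1.6 fully tight. Grows only while the head is held from turning, which takes about 6 s in all against 0.04 N m; once tight the runner keeps pulling at the head with 0.12 N m
- bottle: Bystander: glass bottle with an orange cap, 72 mm across, 150 mm tall; origin under its centre
- jar: Bystander: white jar with a blue lid, 60 mm across, 75 mm tall; origin under its centre
- beaker: Bystander: glass beaker, 68 mm across, 85 mm tall; origin under its centre
- wrench: Bystander: wrench lying on the bench; origin under its middle
- screwdriver: Bystander: screwdriver lying on the bench; origin under its middle
- tray: Bystander: blue parts tray 100 x 140 x 30 mm; origin under its centre
- washer: Bystander: steel washer, 40 mm across, 6 mm thick, lying on the pump's base plate on the robot's side of the bracket; origin under its centre
- collar: Bystander: brass collar, 26 mm across, 12 mm tall, beside the washer on the base plate; origin under its centre

How it is judged:
On the way, in this order (a step that is already met when the one before it is completed fails the run):
1. the guard is slid open to its stop (value of joint guard above 0.125 m), for 0.2 s.
2. the fingers grip the bolt head and keep it from turning (contact force between the fingers and bolt_head above 3 N and angular speed of bolt_head below 0.1 rad/s and value of joint guard above 0.12 m), for 0.5 s.
At the end, for the whole second after the job is handed in: The guard is open (within 20 mm of its stop), the nut is tight (run up at least 1.5 of 1.6 rad), and the fingers still hold the bolt head with more than 3 N and without it turning (under 0.06 rad/s) (value of joint guard above 0.12 m and value of joint bolt above 1.5 rad and contact force between the fingers and bolt_head above 3 N and angular speed of bolt_head below 0.06 rad/s); the arm keeps its last pose, push and grip.
It fails at once if a bystander on the bench or base plate is pushed more than 30 mm (distance of any of bottle, jar, beaker, wrench, screwdriver, tray, washer, collar from where it was at the start of the episode above 0.03 m).
It also fails if it takes over 58 s, if anything falls off the work surface, if the arm or the gripper's body presses on something with over 40 N, if the wrist force passes 120 N, or if a joint passes its speed limit or range.

## Robot

A 6-joint arm with a two-finger parallel gripper is mounted at the origin on the work surface. World frame = base frame: x ahead of the robot, y to its left, z up, the work surface at z = 0. Lengths are in m, angles in rad, forces in N, time in s.
With the tool pointing down it reaches from about 0.275 to 0.825 m from the base axis. Payload 4.9 kg.
Tool frame: the origin (TCP) lies midway between the tips of the shut fingers; the grasp point (between the pads) lies 19 mm behind it (bot.grip_depth is the distance from the TCP to the grasp point, in m); y points along the fingers, x is the direction in which the jaws open and shut, and the axes are right-handed (so a half turn about y gives the same grasp; the last joint's range is limited). The gripper opens to 85 mm and grips with 20 to 120 N. Pads are 22 mm wide; open, the fingers measure 114 mm over their backs; the gripper's body (76 mm by 85 mm) begins 54 mm behind the grasp point. The pads swing forward as they close: fully open they stand 13 mm farther back than shut.
Start: joints at [-1.412, 0.326, -0.193, 1.052, 0, 1.437], TCP at [0.159, -0.527, 0.231] pointing down, gripper open.
Joint ranges: [-2.65, 2.65], [-0.97, 1.79], [-1.3, 1.35], [-1.93, 2.1], [-1.47, 1.37], [-3.14, 3.14]. Speed limits (rad/s): [2.57, 2.57, 3.14, 3.14, 3.14, 3.14].

## Interface

Orientations are given as a unit quaternion [w, x, y, z].
In Python, from cell import bot gives the robot as it stands. Calls block until the motion is done:
- bot.move_pose(position, orientation): joint-space move of the TCP to a pose.
- bot.move_linear(position, speed=0.15, rotation=None, until_force=None): straight line of the TCP; rotation=None keeps the orientation; speed is the mean speed in m/s. With until_force (N) it stops when the force on the tool has changed by that much, and returns True; else False.
- bot.goto_joints(angles): joint-space move.
- bot.set_gripper(opening, grasp_force=None): opening from 0.0 (shut) to 1.0 (fully open); grasp_force is the grip in N (None keeps the last); returns when the fingers have stopped.
- bot.wait(seconds).
- bot.solve_ik(position, orientation): joint angles nearest the present ones, or None.
- bot.camera(name): name is "scene" or "top" or "wrist"; returns the picture (480x640x3 uint8, red, green, blue); there is no depth.
- bot.calibration(name): a dict with "mtx" (3x3 intrinsics, pixels), "extrinsics" (4x4, takes a point from world to camera coordinates); the wrist camera has in their place "hand_eye" (4x4, takes a point from camera to tool coordinates, whose origin is the TCP and whose axes are the tool frame's). Camera axes: x right, y down, z forward; pixel columns grow to the right and rows downward; lengths in m; the calibration is good to about 2 mm. A picture is of the moment at which its call begins: read the wrist's pose just before it. calibration takes no time and is no camera call.
A pose or a line that the arm cannot do raises bot.PlanningError and nothing moves.
- bot.close_job(): hands the job in, once; it reports no verdict.
Trained networks look in the newest picture that a camera, given by its name, has taken for a name from the list of things; names that differ only in an ending like _2 or _b are one class to them, and where a whole thing is asked for, a point or a joint stands for the part that bears it (a point fixed in the world has none). Each returns a list of dicts, best first, with "confidence" (0 to 1); they miss things now and then, are a little off and sometimes report something else, mostly with a low value. They report only what shows in the picture. A call takes as long as a camera call.
- bot.search_frame(camera, thing): "bbox" ([left, top, width, height] in pixels, round what is visible of it).
Readings, each from a call of its own:
- bot.read_clock(): time.
- bot.read_joint_positions(): joint angles.
- bot.read_joint_vel(): joint speeds.
- bot.read_joint_efforts(): joint torques, N m.
- bot.read_position(): TCP position.
- bot.read_tool_rot(): TCP orientation.
- bot.read_ft_force(): force on the tool from outside, world axes, zero at the start.
- bot.read_moment(): the same for the moment, N m.
- bot.read_gripper_width(): opening from 0.0 (shut) to 1.0 (fully open).
Only numpy, scipy, OpenCV 4.12 (cv2) and the standard library are available. Lean on these libraries where they do the work, as an engineer would, in place of code of your own. Each camera call takes 0.05 s, during which the arm holds its last target. There are 200 camera calls.

## Working session

There is one attempt and no reset: what is moved stays moved. The work goes in short steps, each a Python script; the robot and the scene stay as the last script left them, time stands still between calls to the robot, and variables do not carry over. Pictures are saved under pics/ and viewed, about 8 in all and at most 12, crops included, and the job is handed in when it is done.

```bash
ls; mkdir -p pics
python3 - <<'E'
from cell import bot
import cv2,numpy as np
for c in ["scene","top"]:
    im=bot.camera(c); cv2.imwrite(f"pics/{c}0.png",im[:,:,::-1])
    for t in ["pump","guard_handle","bolt_head","gauges","runner","guard","washer","collar","bottle","jar"]:
        print(c,t,[(np.round(d["bbox"]).tolist(),round(d["confidence"],2)) for d in bot.search_frame(c,t)[:2]])
    k=bot.calibration(c);print(np.round(k["mtx"],1).tolist(),np.round(k["extrinsics"],4).tolist())
print(np.round(bot.calibration("wrist")["hand_eye"],4).tolist(),np.round(bot.calibration("wrist")["mtx"],1).tolist(),bot.read_tool_rot(),bot.read_clock())
E
```

```text
pics
scene pump [([262.0, 232.0, 165.0, 138.0], 0.72)]
scene guard_handle [([310.0, 235.0, 38.0, 41.0], 0.94)]
scene bolt_head []
scene gauges [([262.0, 230.0, 167.0, 138.0], 0.63)]
scene runner [([259.0, 228.0, 170.0, 138.0], 0.63), ([306.0, 237.0, 43.0, 37.0], 0.17)]
scene guard [([305.0, 234.0, 44.0, 43.0], 0.82)]
scene washer [([265.0, 232.0, 163.0, 137.0], 0.66), ([376.0, 281.0, 11.0, 12.0], 0.64)]
scene collar [([389.0, 296.0, 8.0, 9.0], 0.63), ([397.0, 393.0, 27.0, 32.0], 0.61)]
scene bottle []
scene jar [([399.0, 391.0, 26.0, 36.0], 0.57)]
[[548.8, 0.0, 323.6], [0.0, 548.8, 251.2], [0.0, 0.0, 1.0]] [[-0.8379, 0.5459, 0.0012, 0.5111], [0.4272, 0.6571, -0.621, -0.1135], [-0.3398, -0.5198, -0.7838, 1.8122], [0.0, 0.0, 0.0, 1.0]]
top pump [([224.0, 178.0, 136.0, 148.0], 0.66), ([291.0, 224.0, 54.0, 26.0], 0.41)]
top guard_handle [([292.0, 224.0, 53.0, 33.0], 0.86)]
top bolt_head []
top gauges [([224.0, 177.0, 141.0, 151.0], 0.86), ([291.0, 224.0, 54.0, 30.0], 0.43)]
top runner [([228.0, 177.0, 135.0, 150.0], 0.6)]
top guard [([288.0, 223.0, 56.0, 31.0], 0.86), ([99.0, 296.0, 40.0, 28.0], 0.51)]
top washer [([269.0, 285.0, 15.0, 15.0], 0.71)]
top collar [([252.0, 291.0, 7.0, 10.0], 0.51)]
top bottle [([115.0, 260.0, 45.0, 26.0], 0.65), ([290.0, 223.0, 57.0, 29.0], 0.31)]
top jar [([121.0, 212.0, 32.0, 27.0], 0.86), ([485.0, 257.0, 33.0, 80.0], 0.44)]
[[492.1, 0.0, 319.0], [0.0, 492.1, 237.2], [0.0, 0.0, 1.0]] [[-0.0039, -0.9999, -0.0102, -0.0439], [-0.9966, 0.0048, -0.082, 0.5787], [0.0821, 0.0099, -0.9966, 1.1986], [0.0, 0.0, 0.0, 1.0]]
[[1.0, -0.0005, -0.0001, -0.0018], [-0.0, -0.2997, 0.954, -0.1424], [-0.0005, -0.954, -0.2997, 0.0767], [0.0, 0.0, 0.0, 1.0]] [[415.1, 0.0, 320.2], [0.0, 415.1, 240.9], [0.0, 0.0, 1.0]] [-0.56757797  0.56759998 -0.42171179  0.42171634] 1.1
```

View pics/top0.png

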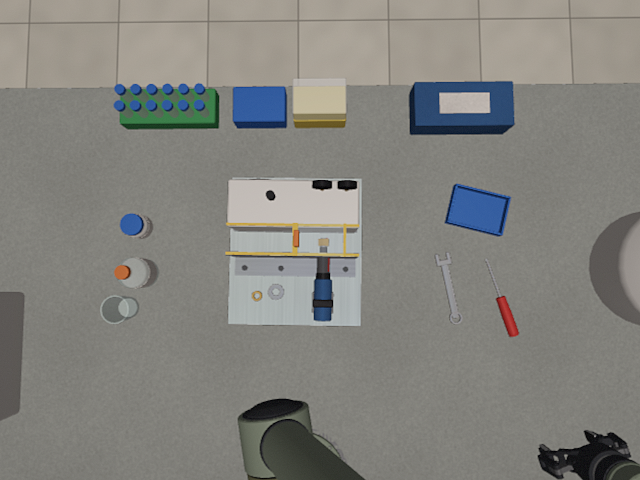

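View pics/scene0.png

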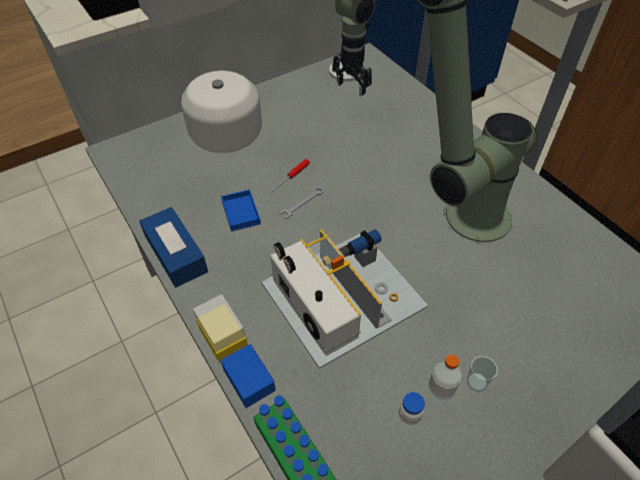

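Top view: the bracket is nearly along world y, with yellow edges at rows ~225 and ~254. The orange handle is at ~(296,238), the brass bolt head at ~(323,243) and the runner at ~(322,290). Next I'll measure pump yaw and the handle.

```bash
cat > h.py <<'E'
from cell import bot
import cv2,numpy as np
from scipy.spatial.transform import Rotation as R
def ray(c,uv,z,T=None):
    k=bot.calibration(c)
    if T is None: T=np.linalg.inv(k["extrinsics"])
    d=T[:3,:3]@np.linalg.solve(k["mtx"],[uv[0],uv[1],1.]); o=T[:3,3]
    return o+d*(z-o[2])/d[2]
def wristT(): # camera->world
    q=bot.read_tool_rot();p=bot.read_position()
    T=np.eye(4);T[:3,:3]=R.from_quat([q[1],q[2],q[3],q[0]]).as_matrix();T[:3,3]=p
    return T@bot.calibration("wrist")["hand_eye"]
def proj(c,P,T=None):
    k=bot.calibration(c); E=k["extrinsics"] if T is None else np.linalg.inv(T)
    v=k["mtx"]@(E[:3,:3]@np.asarray(P,float)+E[:3,3]); return v[:2]/v[2]
def quat(yaw,flip=False): # tool z down, tool x (jaws) along pump y
    z=np.array([0,0,-1.]);x=np.array([-np.sin(yaw),np.cos(yaw),0])*(-1 if flip else 1)
    q=R.from_matrix(np.c_[x,np.cross(z,x),z]).as_quat(); return [q[3],q[0],q[1],q[2]]
E
python3 - <<'E'
from h import *
im=cv2.imread("pics/top0.png");hsv=cv2.cvtColor(im,cv2.COLOR_BGR2HSV)
roi=np.zeros(im.shape[:2],np.uint8);roi[170:335,215:375]=1
def blob(lo,hi):
    m=cv2.inRange(hsv,lo,hi)*roi
    n,l,s,c=cv2.connectedComponentsWithStats(m)
    return [(s[i].tolist(),c[i].round(1).tolist()) for i in range(1,n) if s[i][4]>15]
print("orange",blob((5,150,120),(17,255,255)));print("yellow",blob((18,120,120),(30,255,255)))
for rows in [(220,230),(250,258)]:
    m=cv2.inRange(hsv,(15,100,100),(32,255,255))*roi; m[:rows[0]]=0;m[rows[1]:]=0
    p=np.argwhere(m)[:,::-1].astype(np.float32); vx,vy,x0,y0=cv2.fitLine(p,cv2.DIST_HUBER,0,.01,.01).ravel()
    xs=[p[:,0].min(),p[:,0].max()]; E=[ray("top",(x,y0+(x-x0)*vy/vx),.138) for x in xs]
    d=E[0]-E[1]; print(rows,np.round(E,4).tolist(),"yaw",np.arctan2(-d[0],d[1]))
cv2.imwrite("pics/topc.png",cv2.resize(im[170:335,215:375],None,fx=3.6,fy=3.6,interpolation=cv2.INTER_CUBIC))
for c,uv in {"BR":(361,326),"BL":(228,325),"TR":(361,178),"TL":(229,178)}.items(): print(c,ray("top",uv,.012).round(3))
E
```

```text
orange [([293, 230, 6, 17, 92], [295.6, 238.2])]
yellow [([226, 223, 95, 13, 182], [272.5, 224.6]), ([322, 225, 20, 1, 20], [331.5, 225.0]), ([342, 224, 17, 33, 107], [347.5, 241.5]), ([226, 246, 72, 10, 210], [264.3, 252.9]), ([252, 291, 10, 10, 37], [256.4, 295.5])]
(220, 230) [[0.6014, 0.1624, 0.138], [0.5955, -0.1356, 0.138]] yaw -0.0199624785689045
(250, 258) [[0.5347, 0.1639, 0.138], [0.5296, -0.1349, 0.138]] yaw -0.017082941149348593
BR [ 0.359 -0.149  0.012]
BL [0.362 0.18  0.012]
TR [ 0.729 -0.153  0.012]
TL [0.731 0.181 0.012]
```

View pics/topc.png

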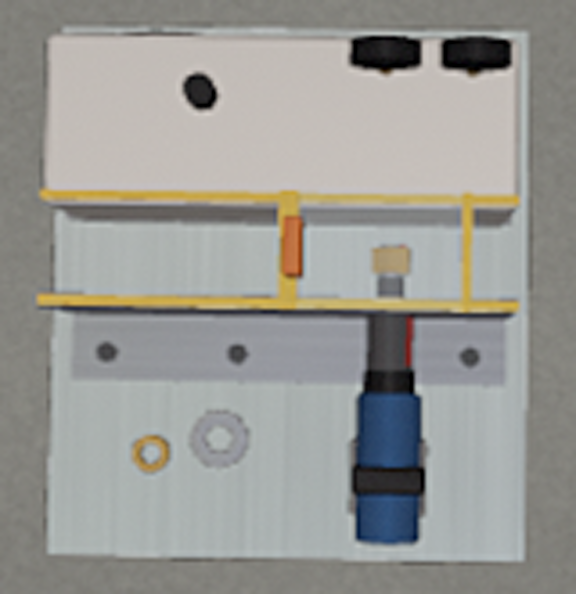

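```bash
python3 - <<'E'
s=open('h.py').read(); i=s.index("def quat")
s=s[:i]+'''YAW=-.0185; O=np.array([.531,.005,0])
PR=R.from_euler("z",YAW).as_matrix()
def W(x,y,z): return O+PR@np.array([x,y,z])
def quat(flip=False): # tool y down, tool x (jaws) along pump y
    y=np.array([0,0,-1.]);x=PR[:,1]*(-1 if flip else 1)
    q=R.from_matrix(np.c_[x,y,np.cross(x,y)]).as_quat(); return [q[3],q[0],q[1],q[2]]
'''
open('h.py','w').write(s)
E
python3 - <<'E'
from h import *
h=ray("top",(295.6,238.2),.172); print("handle",h,"pump",PR.T@(h-O)); print("bolt px",proj("top",W(.03,-.06,.112)),"handle at .032,0",proj("top",W(.032,0,.175)))
print("runner",proj("top",W(-.055,-.06,.121)),proj("top",W(-.15,-.06,.121)))
q=[-0.56757797,0.56759998,-0.42171179,0.42171634]; print(R.from_quat(q[1:]+q[:1]).as_matrix().round(2).tolist())
hp=PR.T@(h-O)
for f in (0,1):
  for P in [W(.032,hp[1],.25),W(.032,hp[1],.151),W(.032,.13,.151),W(.03,-.06,.079)]: 
    j=bot.solve_ik(P,quat(f)); print(f,None if j is None else np.round(j,2))
E
```

```text
handle [0.56424087 0.00312486 0.172     ] pump [ 0.03326987 -0.0012599   0.172     ]
bolt px [322.58560103 242.05033659] handle at .032,0 [294.9310072  238.66373195]
runner [322.05106428 279.13342413] [321.458685   321.45214354]
[[0.29, -0.0, 0.96], [-0.96, -0.0, 0.29], [0.0, -1.0, -0.0]]
0 [-0.13  0.34 -0.13  1.11  0.   -0.11]
0 [-0.13  0.41 -0.28  0.88  0.   -0.11]
0 [ 0.11  0.45 -0.23  0.9   0.    0.12]
0 [-0.23  0.49 -0.36  0.72  0.   -0.21]
1 [-0.13  0.34 -0.13  1.11  0.    3.03]
1 [-0.13  0.41 -0.28  0.88  0.    3.03]
1 [ 0.11  0.45 -0.23  0.9   0.   -3.02]
1 [-0.23  0.49 -0.36  0.72  0.    2.93]
```

Run:
```python
from h import *
t=bot.read_clock()
bot.move_pose(W(.032,-.001,.25),quat())
T=wristT(); im=bot.camera("wrist"); bgr=im[:,:,::-1].copy()
hsv=cv2.cvtColor(bgr,cv2.COLOR_BGR2HSV); m=cv2.inRange(hsv,(5,150,100),(16,255,255))
n,l,s,c=cv2.connectedComponentsWithStats(m)
for i in range(1,n):
    if s[i][4]>100: print(s[i],c[i],"pump",PR.T@(ray("wrist",c[i],.166,T)-O))
for P,col in [((.032,-.001,.178),(255,0,255)),((.03,-.06,.1),(255,0,0)),((0,-.14,.138),(0,0,255)),((0,.16,.138),(0,0,255)),((-.055,-.06,.121),(0,255,0))]:
    u=proj("wrist",W(*P),T); print(P,u.round()); cv2.circle(bgr,tuple(int(a) for a in u),5,col,2)
cv2.imwrite("pics/w1.png",bgr); print(t,bot.read_clock(),bot.read_ft_force())
```

```text
[ 309  221   21   72 1421] [319.00351865 257.96129486] pump [ 0.03638747 -0.00081288  0.166     ]
(0.032, -0.001, 0.178) [319. 258.]
(0.03, -0.06, 0.1) [238. 219.]
(0, -0.14, 0.138) [ 94. 187.]
(0, 0.16, 0.138) [580. 187.]
(-0.055, -0.06, 0.121) [223.  94.]
1.1 3.525 [-0.85449453  0.10653684 -0.37861195]
```

View pics/w1.png

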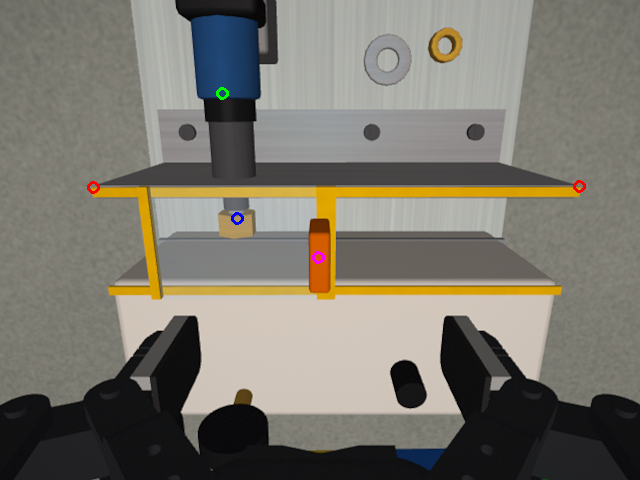

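The wrist view confirms the model: the projected bracket ends, bolt (238,219) and handle (319,258) all fall on their images. Now I'll grip the handle and slide it.

Run:
```python
from h import *
bot.move_linear(W(.032,-.001,.152),.12)
bot.set_gripper(0.0,25)
print("w",bot.read_gripper_width(),bot.read_ft_force())
r=bot.move_linear(W(.032,.136,.152),.08,until_force=12)
p=PR.T@(bot.read_position()-O); print(r,p,bot.read_ft_force(),bot.read_clock())
bot.wait(.4)
T=wristT(); cv2.imwrite("pics/w2.png",bot.camera("wrist")[:,:,::-1])
bot.camera("top"); print(bot.read_clock())
```

```text
w 0.13242272631220228 [-0.85078219  0.0855922   1.9188001 ]
True [0.03214851 0.12753462 0.15215102] [ 0.13375852 -1.97705502  4.06551816] 6.6083
7.1083
```

View pics/w2.png

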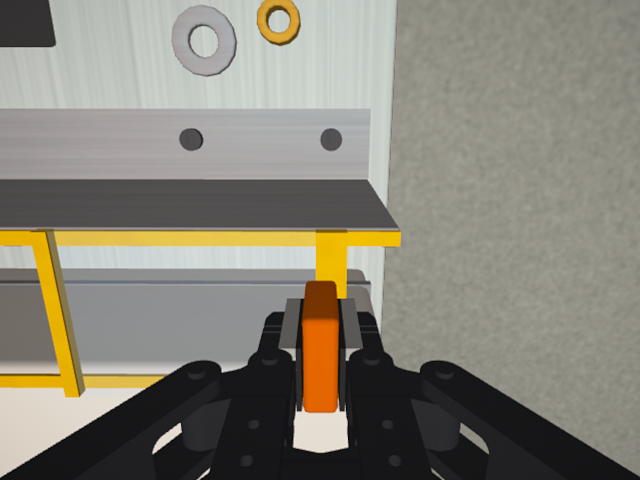

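The guard moved 128 mm to the stop, with the handle held at (320,345). I'll press once more to confirm, then go to the bolt.

Run:
```python
from h import *
r=bot.move_linear(W(.032,.137,.152),.04,until_force=15)
print(r,PR.T@(bot.read_position()-O)); bot.wait(.3)
bot.set_gripper(0.65)
bot.move_linear(W(.032,.128,.215),.15)
bot.move_linear(W(.032,-.06,.215),.2)
T=wristT(); im=bot.camera("wrist")[:,:,::-1].copy()
for P in [(.022,-.06,.1),(.038,-.06,.1)]:
    u=proj("wrist",W(*P),T); print(u.round()); cv2.circle(im,tuple(int(a) for a in u),4,(255,0,0),2)
cv2.imwrite("pics/w3.png",im); print(bot.read_gripper_width(),bot.read_clock())
```

```text
True [0.03214454 0.12743104 0.15211562]
[318. 221.]
[318. 245.]
0.6491517360912265 9.8417
```

View pics/w3.png

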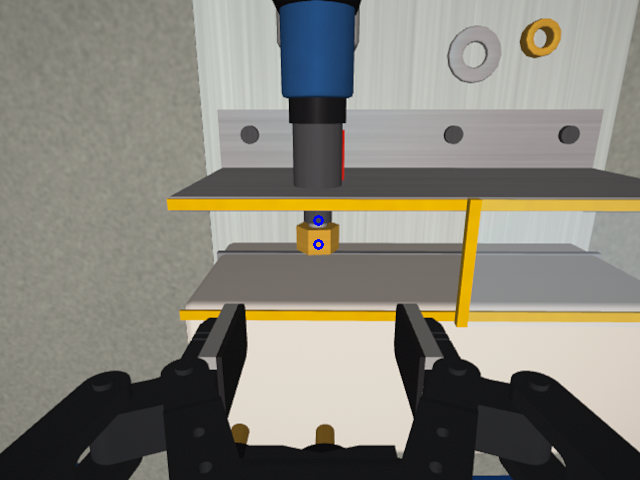

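The gap is clear: the guard's bar is well to the right (x≈465) and the head is at (318,238), between the fingers. Now I'll descend and grip.

Run:
```python
from h import *
print(bot.move_linear(W(.032,-.06,.079),.1,until_force=15), bot.read_position())
bot.set_gripper(0.0,60)
print("w",bot.read_gripper_width(),bot.read_ft_force(),bot.read_clock())
for i in range(10):
    bot.wait(1.); print(round(bot.read_clock(),1),bot.read_gripper_width(),bot.read_ft_force().round(2),bot.read_moment().round(3))
cv2.imwrite("pics/w4.png",bot.camera("wrist")[:,:,::-1])
```

```text
False [ 0.56244926 -0.05570396  0.07965153]
w 0.26936483566358704 [-1.87417661 -7.5750983   2.52486307] 11.7417
12.7 0.26937478934968 [-1.97 -6.05  2.95] [-1.314  0.269 -0.159]
13.7 0.2696286155338895 [-1.58 -7.1   3.11] [-1.255  0.268 -0.158]
14.7 0.27176449913495815 [-1.03 -6.09  3.08] [-1.297  0.208 -0.106]
15.7 0.26767943074122824 [-1.77 -6.57  3.22] [-1.319  0.242 -0.096]
16.7 0.2681736532063448 [-0.99 -7.71  2.96] [-1.323  0.209 -0.07 ]
17.7 0.26966421013583586 [-1.1  -6.9   3.57] [-1.217  0.264 -0.107]
18.7 0.27135461056745536 [-1.46 -6.25  3.87] [-1.224  0.297 -0.103]
19.7 0.2722163434815651 [-2.65 -7.64  3.09] [-1.284  0.238 -0.116]
20.7 0.267295164698003 [-1.01 -6.71  3.37] [-1.26   0.229 -0.093]
21.7 0.2697406538229307 [-2.26 -7.38  2.81] [-1.288  0.294 -0.113]
```

View pics/w4.png

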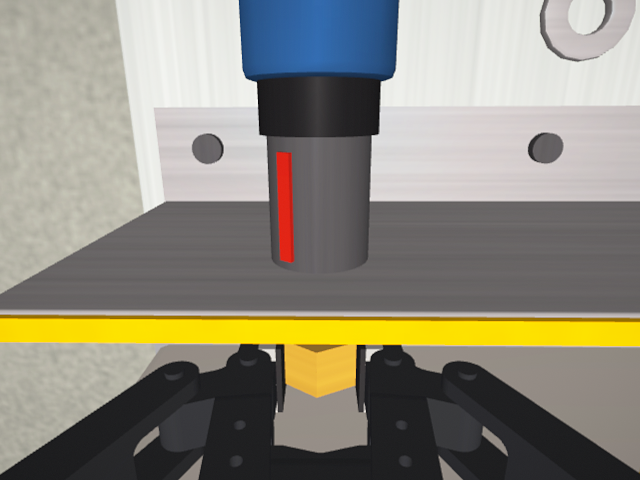

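The head is gripped on its flats: a corner points up at (318,370), and the jaw opening of ~23 mm matches 24 mm across flats. I'll check that the socket's red mark at (285,207) has stopped.

Run:
```python
from h import *
def mark(im):
    h=cv2.cvtColor(im,cv2.COLOR_RGB2HSV); m=cv2.inRange(h,(0,180,120),(4,255,255)); m[:,:200]=0;m[:,440:]=0
    mm=cv2.moments(m,True); return mm['m10']/max(mm['m00'],1),mm['m00']
a=cv2.imread("pics/w4.png")[:,:,::-1]; print(mark(a.copy()))
for i in range(3): bot.wait(1.); print(mark(bot.camera("wrist")))
im=bot.camera("top"); h=cv2.cvtColor(im,cv2.COLOR_RGB2HSV); m=cv2.inRange(h,(5,150,100),(17,255,255)); m[:,:215]=0;m[:,375:]=0;m[:170]=0;m[260:]=0
print("handle px",[s.tolist() for s in cv2.connectedComponentsWithStats(m)[2][1:]],"expected stop",proj("top",W(.032,.13,.172)),bot.read_clock())
```

```text
(285.0411227154047, 1532.0)
(285.04046997389037, 1532.0)
(285.0436766623207, 1534.0)
(285.041802743305, 1531.0)
handle px [[234, 229, 6, 17, 89], [240, 243, 1, 1, 1]] expected stop [235.5351236  237.95638543] 24.9917
```

```bash
python3 -c "
from cell import bot
bot.close_job()"
```

```text
the job is handed in; nothing more can be done
```

I slid the guard open to its stop, gripped the bolt head on its flats with 60 N, held it about 13 s and handed in at about 25 s, still holding it. No verdict was reported.

**Guard:** Two pushes both stopped at pump y ≈ 127.5 mm. The top camera afterwards showed the handle about 3 mm short of where I predicted the stop. That is within my measuring error and well past the 0.12 m limit.

**Grip:** The jaws settled at about 0.27 opening, roughly 23 mm against 24 mm across flats. A steady sideways force of about 7 N on the tool remained, probably from being slightly off centre. I left it because the grip was stable.

**Nut:** The socket's red mark stayed within 0.01 px over the last 3 s, so the runner had stalled. I took that as the nut being tight, because I could not read the joint values directly.

**Other things on the bench:** I moved only above or inside the gap and touched nothing else that I could see. I did not measure their positions again.

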